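# Show the label of the notched glass sample plate

### The job

Two glass colour-sample plates stand on edge in the wooden rack; take out the one with a small notch cut from one corner, which marks its frosted, labelled end. Grip it by the clear glass with the fingers off the frosted end, and hold the frosted end above the middle of the black viewing mat, 10 to 25 cm up, with the plate tipped about half way over (45 degrees, or flatter) so that its labelled face looks up. Finish still holding it there, and leave the other plate, the brass doming block and the round wax tin where they are.

Things in the scene. Friction and masses are not known exactly. Their poses are not given: they have to be found in the camera images.
- plate: Glass plate on its long edge in the rack: 100 mm long (x), 8 thick (y), 50 high (z); 0.07-0.13 kg. Origin: middle of lower edge. Clear green glass x -50 to +18 mm, frosted white x +18 to +50. Notch 12 x 12 mm in the upper corner of the frosted end (+x, +z). Yellow label with black bars only on the +y face of the frosted end: label facing you and notch upward, the notch is at top left.
- label (a point): Centre of the label on the plate's +y face, at (34, 4, 20) mm in the plate's frame; axes as the plate's.
- plain_plate: The other plate: same size, glass, frosted end and frame, but no notch and no label. Stands in the other slot. Leave it alone.
- rack: Fixed wooden rack, base 120 (x) x 150 (y) x 8 mm, turned any way. Origin: centre of underside. Two slots along its x at y = -32.5 and +32.5 mm, 9.6 mm wide between rails 8 mm thick, 100 mm long. Slot floor 8 mm, rail tops 28 mm above the bench. A plate stands on the slot floor, top edge 58 mm above the bench, and lifts straight out.
- mat: Fixed black rubber viewing mat with a white border line, 150 x 150 x 3 mm, flat on the bench. Origin: centre of its underside.
- doming: Bystander: brass doming block, a 50 mm cube. Origin: centre of its underside.
- wax: Bystander: round wax tin, 64 mm across, 20 mm high. Origin: centre of its underside.

How it is judged:
By the outcome, as a careful person would: the job done as asked, in the order asked, and still so for the second after the job is handed in, while the arm keeps its last pose, push and grip.
It also fails if it takes over 35 s, if anything falls off the work surface, if the arm or the gripper's body presses on something with over 40 N, if the wrist force passes 120 N, or if a joint passes its speed limit or range.

### The arm

A 6-joint arm with a two-finger parallel gripper is mounted at the origin on a cart in front of the work surface, level with it; the furniture and walls round the work are solid. World frame = base frame: x ahead of the robot, y to its left, z up, the work surface at z = 0. Lengths are in m, angles in rad, forces in N, time in s.
With the tool pointing down it reaches from about 0.3 to 1 m from the base axis. Payload 5.1 kg.
Tool frame: the origin (TCP) lies between the finger pads, 19 mm behind the fingertips; this is the grasp point; z points along the fingers, y is the line along which they close (so a half turn about z gives the same grasp; the last joint's range is limited). The gripper opens to 95 mm and grips with 3 to 60 N. Pads are 20 mm wide; open, the fingers measure 119 mm over their backs; the gripper's body (75 mm by 180 mm) begins 59 mm behind the grasp point.
Start: joints at [-1.215, 0.124, 1.65, -0, 1.367, -0.083], TCP at [0.276, -0.588, 0.233] pointing down, gripper open.
Joint ranges: [-2.61, 2.61], [-1.02, 2.33], [0.03, 2.71], [-1.35, 4.49], [0.32, 2.68], [-2.91, 2.91]. Speed limits (rad/s): [2.57, 2.57, 3.14, 3.14, 3.14, 3.14].

### API

Orientations are given as a unit quaternion [x, y, z, w].
In Python, from cell import ctrl gives the robot as it stands.
- The arm moves only by the tool apply_moves, never from a script. Its argument "series" is a list that holds one entry, the list of rows, each a list of 5 numbers: the closure, from -1 (fully open) to 1 (shut), then the shift along the tool's x, y, z in mm, then the turn about the tool's z in degrees. In form: [[[fingers, tx, ty, tz, spin], ...]]. A call has exactly 10 rows; each row shifts and turns the commanded pose from where the row before left it, along the tool's axes as they then stand; what a row does not reach is not made up. A row lasts 1/10 s, in which the tool goes at most 50 mm and 8.59 degrees, less where a joint would pass 70% of its speed; a pose out of reach is approached as far as the arm can. A call with a gripper value outside its range is refused whole. The fingers move at their own pace and stop on an object; "force" is the grip in N (left out, the last holds). Time passes only in rows, so rows that do not move let the fingers close, or fill a call up. It gives the time, the measured TCP pose, the force, the opening and the grip force at its end, in the units of the state.
- ctrl.state(): the state, without advancing time (a new reading comes with each control period).
- ctrl.grab_frame(name): name is "side" or "top" or "wrist"; returns a dict with "frame" (400x640x3 uint8, red, green, blue), "fov_y" (degrees; the focal length in pixels is half the picture's height over the tangent of half this angle, whatever the lens; pixels are square), "cx", "cy" (the principal point, pixels), "extrinsics" (4x4, takes a point from camera to world coordinates). Camera axes: x right, y down, z forward; pixel columns grow to the right and rows downward; lengths in m; the calibration is good to about 2 mm. A picture is of the moment at which its call begins. There is no depth.
- ctrl.close_job(): hands the job in; it is judged then, once.
The state is a dict: "t": time; "q": joint angles; "joint_velocities": joint speeds; "joint_efforts": joint torques, N m; "tool_pos": TCP position; "tool_rot": TCP orientation; "contact_force": force on the tool from outside, world axes, zero at the start; "wrist_torque": the same for the moment, N m; "gripper_width": finger opening in m; "finger_force": force on a finger pad.
Only numpy, scipy, OpenCV 4.12 (cv2) and the standard library are available. Lean on these libraries where they do the work, as an engineer would, in place of code of your own. Each camera call takes 0.05 s, during which the arm holds its last target. There are 200 camera calls.

## Working session

There is one attempt and no reset: what is moved stays moved. The work goes in short steps, Python scripts to look and compute and a tool call to move; the robot and the scene stay as the last step left them, time stands still between calls to the robot, and variables do not carry over. Pictures are saved under pics/ and viewed, at most 10 in all, crops included, and the job is handed in when it is done.

Besides the shell and the picture viewer there is one more tool, called after "Request:" by a JSON object that holds its "api" and its "payload". apply_moves: Moves the arm, as the interface text tells. Its arguments: {"type":"object","properties":{"series":{"type":"array"},"force":{"type":"number"}},"required":["series"]}

```bash
mkdir -p pics; ls
python3 - <<'E'
from cell import ctrl
import cv2,numpy as np
np.set_printoptions(precision=4,suppress=True)
for n in("side","top"):
    f=ctrl.grab_frame(n); cv2.imwrite(f"pics/{n}0.png",f["frame"][:,:,::-1]); print(n,f["fov_y"],f["cx"],f["cy"]);print(np.array(f["extrinsics"]))
print(ctrl.state())
E
```

```text
pics
side 47.947595967508484 319.9881752308037 206.94081311354395
[[-0.9998  0.016   0.0076  0.5649]
 [ 0.0055  0.6906 -0.7232  0.4635]
 [-0.0168 -0.723  -0.6906  0.6894]
 [ 0.      0.      0.      1.    ]]
top 47.979731375387814 315.99317050470256 203.26458192093577
[[ 0.0137 -0.9775  0.2104  0.3537]
 [-0.9999 -0.0123  0.008  -0.2161]
 [-0.0053 -0.2105 -0.9776  1.0512]
 [ 0.      0.      0.      1.    ]]
{'t': 0.1, 'q': array([-1.2146,  0.1245,  1.6515,  0.    ,  1.3675, -0.0826]), 'joint_velocities': array([ 0.0004, -0.0015, -0.0034,  0.001 ,  0.0004,  0.0006]), 'joint_efforts': array([  0.0008, -41.8882, -36.1096,   0.0777,   0.0462,  -0.    ]), 'tool_pos': array([ 0.2759, -0.5879,  0.2323]), 'tool_rot': array([ 0.976 ,  0.2176, -0.0001, -0.0009]), 'contact_force': array([ 0.303 , -1.1138,  0.4134]), 'wrist_torque': array([ 0.0053, -0.0221,  0.011 ]), 'finger_force': 0.0, 'gripper_width': 0.09479030467932886}
```

View pics/top0.png

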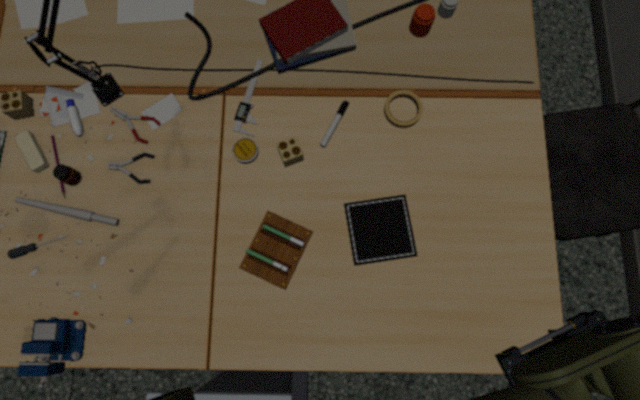

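View pics/side0.png

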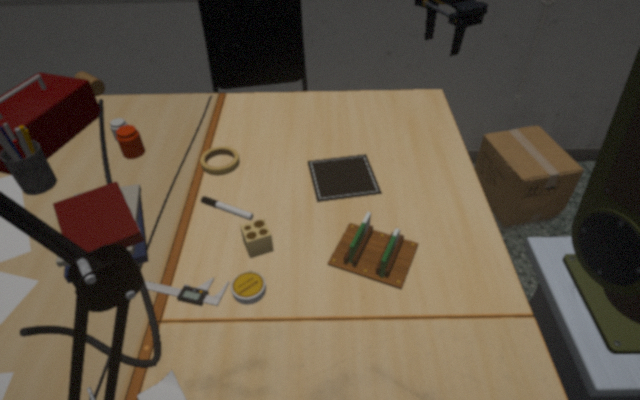

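The top view shows the rack near (277,249), the plates near (283,237) and (268,261), both frosted ends to the right, and the mat near (380,230). The side view shows the rack near (374,254). Next I'll zoom in on the rack and measure.

```bash
cat > h.py <<'E'
from cell import ctrl
import cv2,numpy as np
from scipy.spatial.transform import Rotation as R
np.set_printoptions(precision=4,suppress=True)
def ray(f,uv):
    fl=200/np.tan(np.radians(f["fov_y"])/2);E=np.array(f["extrinsics"])
    d=np.array([(uv[0]-f["cx"])/fl,(uv[1]-f["cy"])/fl,1.]);return E[:3,3],E[:3,:3]@d
def onz(f,uv,z):
    o,d=ray(f,uv);return o+d*(z-o[2])/d[2]
def proj(f,p):
    fl=200/np.tan(np.radians(f["fov_y"])/2);E=np.array(f["extrinsics"])
    c=E[:3,:3].T@(np.array(p)-E[:3,3]);return np.array([f["cx"],f["cy"]])+fl*c[:2]/c[2]
def big(m): 
    return max(cv2.findContours(m.astype(np.uint8),cv2.RETR_EXTERNAL,cv2.CHAIN_APPROX_NONE)[0],key=cv2.contourArea)
E
python3 - <<'E'
from h import *
t=ctrl.grab_frame("top");s=ctrl.grab_frame("side")
a=cv2.resize(t["frame"][200:300,230:325],None,fx=4,fy=4,interpolation=2);b=cv2.resize(s["frame"][200:300,325:425],None,fx=4,fy=4,interpolation=2)
im=np.clip(np.hstack([a,b])*1.8,0,255).astype(np.uint8);cv2.imwrite("pics/z.png",im[:,:,::-1])
hsv=cv2.cvtColor(t["frame"],cv2.COLOR_RGB2HSV)
sub=np.zeros((400,640),bool);sub[190:270,335:425]=1
m=big(sub&(hsv[...,2]<60));r=cv2.minAreaRect(m);print("mat",r,onz(t,r[0],.003)); print([onz(t,p,.003)[:2] for p in cv2.boxPoints(r)])
print("hsv rack",hsv[272,285],hsv[240,300-45],"plate",hsv[237,268:305])
sub[:]=0;sub[200:300,230:325]=1
g=(hsv[...,0]>40)&(hsv[...,0]<95)&(hsv[...,1]>60)&sub
for c in cv2.findContours(g.astype(np.uint8),0,1)[0]:
    if cv2.contourArea(c)>15: r=cv2.minAreaRect(c);print("green",r)
print("bench",hsv[300,300],hsv[220,240])
E
```

```text
mat ((380.0953063964844, 229.36993408203125), (62.49550247192383, 64.09210205078125), 81.25383758544922) [ 0.5184 -0.3593  0.003 ]
[array([ 0.5799, -0.2735]), array([ 0.6057, -0.4251]), array([ 0.4583, -0.4429]), array([ 0.4339, -0.2956])]
hsv rack [ 10 147  40] [ 20 205  76] plate [[ 14 199  59]
 [  9 152  62]
 [ 15 226  44]
 [ 10 182  42]
 [ 12 255  35]
 [ 17 248  37]
 [ 16 186  37]
 [  4 164  42]
 [  9 255  36]
 [ 12 190  43]
 [ 11 203  34]
 [ 13 205  36]
 [ 20 147  26]
 [ 30 156  18]
 [ 46 134  42]
 [ 66 116  55]
 [ 60 100  64]
 [ 65 116  75]
 [ 63 108  83]
 [ 63  96  93]
 [ 61  92  89]
 [ 67  79  84]
 [ 58  36  92]
 [  0   5  98]
 [173  11  92]
 [ 15  19  82]
 [ 16  50  66]
 [  4  64  56]
 [ 16 114  49]
 [ 13 159  45]
 [ 10 162  52]
 [ 13 198  54]
 [ 15 240  52]
 [ 14 174  66]
 [ 16 242  60]
 [ 13 188  65]
 [ 17 179  67]]
green ((258.8280944824219, 255.91854858398438), (29.10987091064453, 4.756515026092529), 25.34617805480957)
green ((275.8000183105469, 231.40003967285156), (28.621667861938477, 5.366562843322754), 26.56505012512207)
bench [ 17  82 112] [ 19  93 112]
```

View pics/z.png

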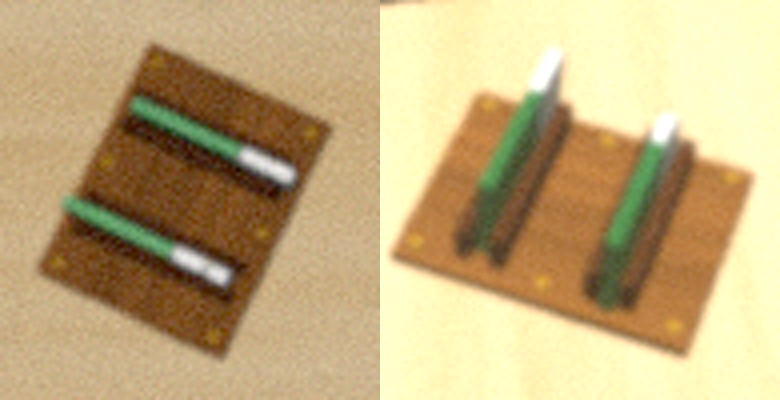

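The near plate (lower left in the top crop) shows a dark step at about (208,270) near its frosted tip. That's probably the notch, so I'll check it with the wrist camera from close by. First I'll compute the poses.

Run:
```python
from h import *
t=ctrl.grab_frame("top")
C=lambda p:(230+p[0]/4,200+p[1]/4)
cor=[onz(t,C(p),.008)[:2] for p in[(152,45),(330,128),(222,355),(42,270)]]
print("rack",np.array(cor),np.mean(cor,0))
for a,b in[((68,202),(232,278)),((135,103),(295,180))]:
    A,B=onz(t,C(a),.058),onz(t,C(b),.058);d=B-A;print(A,B,np.linalg.norm(d),np.degrees(np.arctan2(d[1],d[0])),(A+B)/2)
# mat: white border by bright-vs-dark contour check
q=cv2.cvtColor(t["frame"],cv2.COLOR_RGB2HSV);s=np.zeros((400,640),bool);s[185:275,335:425]=1
m=big(s&(q[...,1]<60));M=cv2.moments(m);print("matborder",onz(t,(M['m10']/M['m00'],M['m01']/M['m00']),.003),cv2.minAreaRect(m))
st=ctrl.state();r=R.from_quat(st["tool_rot"]);print(r.as_matrix())
w=ctrl.grab_frame("wrist");print(w["fov_y"],r.as_matrix().T@(np.array(w["extrinsics"])[:3,3]-st["tool_pos"]),r.as_matrix().T@np.array(w["extrinsics"])[:3,:3])
```

```text
rack [[ 0.5575 -0.0942]
 [ 0.5093 -0.2003]
 [ 0.3779 -0.1407]
 [ 0.4246 -0.0355]] [ 0.4673 -0.1177]
[ 0.4587 -0.0568  0.058 ] [ 0.4182 -0.1486  0.058 ] 0.10036479226314535 -113.7689418767412 [ 0.4385 -0.1027  0.058 ]
[ 0.5146 -0.0917  0.058 ] [ 0.4725 -0.1821  0.058 ] 0.09966024830306373 -114.94070444325608 [ 0.4935 -0.1369  0.058 ]
matborder [ 0.518  -0.3587  0.003 ] ((380.1357727050781, 229.55426025390625), (61.702392578125, 62.64939880371094), 81.52884674072266)
[[ 0.9053  0.4249 -0.0003]
 [ 0.4249 -0.9053  0.0009]
 [ 0.0001 -0.001  -1.    ]]
69.14630508940638 [ 0.0725 -0.0005 -0.1509] [[ 0.0007 -0.9662 -0.258 ]
 [ 1.      0.0007  0.0002]
 [-0.     -0.258   0.9662]]
```

Request:
{"api": "apply_moves", "payload": {"series": [[[0.1,30,-32,0,0],[0.1,30,-32,0,0],[0.1,30,-32,0,0],[0.1,30,-32,0,0],[0.1,30,-32,0,0],[0.1,30,-32,0,0],[0.1,30,-32,0,0],[0.1,30,-32,0,0],[0.1,30,-32,0,0],[0.1,30,-32,0,0]]], "force": 20}}

```text
t: 1.3
tool_pos: [0.4119, -0.1696, 0.2337]
tool_rot: [0.976, 0.217, 0.0, 0.0]
contact_force: [0.5, 0.5, -0.0]
gripper_width: 0.0426
finger_force: 0.0
```

Request:
{"api": "apply_moves", "payload": {"series": [[[0.1,26,-25,0,0],[0.1,27,-25,0,0],[0.1,0,0,0,-8.1],[0.1,0,0,0,-8.1],[0.1,0,0,0,-8.1],[0.1,0,0,0,-8.1],[0.1,0,0,0,-8.1],[0.1,0,0,0,0],[0.1,0,0,0,0],[0.1,0,0,0,0]]]}}

```text
t: 2.3
tool_pos: [0.4384, -0.1035, 0.2334]
tool_rot: [0.841, 0.541, -0.0, 0.0]
contact_force: [1.0, -0.5, -0.5]
gripper_width: 0.0429
finger_force: 0.0
```

Run:
```python
from h import *
w=ctrl.grab_frame("wrist");np.save("w1.npy",w,allow_pickle=True)
cv2.imwrite("pics/w1.png",np.clip(w["frame"][:,:,::-1]*1.6,0,255).astype(np.uint8))
s=ctrl.state();print(s["t"],s["tool_pos"],R.from_quat(s["tool_rot"]).as_matrix(),s["gripper_width"],s["q"])
```

```text
2.35 [ 0.4385 -0.1035  0.2335] [[ 0.4139  0.9103  0.0001]
 [ 0.9103 -0.4139 -0.    ]
 [ 0.      0.0001 -1.    ]] 0.04275772808883577 [-0.3511 -0.3389  2.0755  0.      1.4049  0.0756]
```

View pics/w1.png

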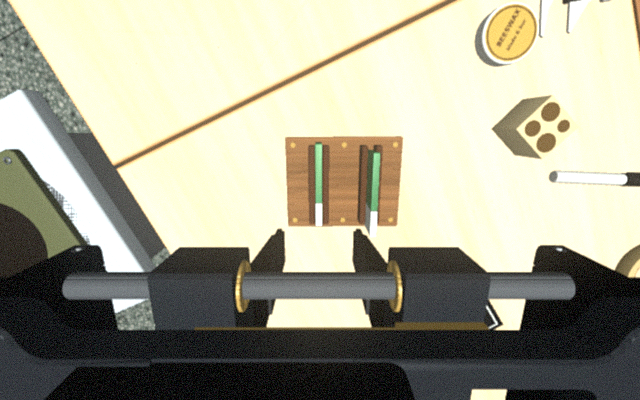

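Run:
```python
from h import *
w=np.load("w1.npy",allow_pickle=True).item()
c=w["frame"][130:240,280:410];cv2.imwrite("pics/w1z.png",np.clip(cv2.resize(c,None,fx=5,fy=5,interpolation=2)[:,:,::-1]*1.1,0,255).astype(np.uint8))
```

```text
(no output)
```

View pics/w1z.png

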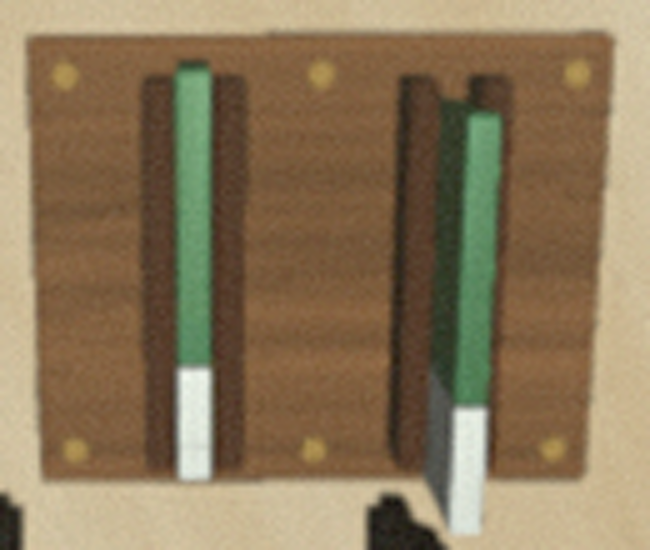

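The left plate in the crop, the one nearer the robot, has a step line across its white end at (193,447). It's the notched one, with its green/white boundary at (193,365) and clear end at (193,66).

Run:
```python
from h import *
w=np.load("w1.npy",allow_pickle=True).item()
C=lambda p:(280+p[0]/5-.4,130+p[1]/5-.4)
A,B,T=[onz(w,C(p),z) for p,z in[((194,67),.058),((193.5,365),.058),((195,479),.046)]]
d=(B-A)/np.linalg.norm(B-A);print(A,B,T,np.linalg.norm(B-A),np.linalg.norm((T-B)[:2]),np.degrees(np.arctan2(d[1],d[0])))
P=B-.018*d;s=ctrl.state();Rm=R.from_quat(s["tool_rot"]).as_matrix();print("origin",P,"shift mm",1000*Rm.T@(P-s["tool_pos"]), "spin axis",np.degrees(np.arctan2(Rm[1,0],Rm[0,0])))
```

```text
[ 0.4612 -0.0528  0.058 ] [ 0.433  -0.1145  0.058 ] [ 0.4201 -0.1439  0.046 ] 0.06787430080388669 0.032132094176736965 -114.53431635664576
origin [ 0.4405 -0.0982  0.058 ] shift mm [  5.7144  -0.3981 175.4991] spin axis 65.54830597804502
```

Request:
{"api": "apply_moves", "payload": {"series": [[[0.1,5,0,20,0],[0.1,0,0,40,0],[0.1,0,0,40,0],[0.1,0,0,40,0],[0.1,0,0,25,0],[0.1,0,0,12,0],[0.1,0,0,6,0],[0.1,0,0,0,0],[1,0,0,0,0],[1,0,0,0,0]]]}}

```text
t: 3.35
tool_pos: [0.4418, -0.0994, 0.0521]
tool_rot: [0.84, 0.542, 0.001, 0.001]
contact_force: [0.8, -1.1, -0.4]
gripper_width: 0.0321
finger_force: 0.0
```

Request:
{"api": "apply_moves", "payload": {"series": [[[1,0,0,0,0],[1,0,0,0,0],[1,0,0,0,0],[1,0,0,-10,0],[1,0,0,-15,0],[1,0,0,-20,0],[1,0,0,-25,0],[1,0,0,-30,0],[1,0,0,0,0],[1,0,0,0,0]]]}}

```text
t: 4.35
tool_pos: [0.4408, -0.099, 0.1512]
tool_rot: [0.84, 0.542, 0.0, 0.001]
contact_force: [-0.5, -1.0, -0.8]
gripper_width: 0.0078
finger_force: 20.0
```

Request:
{"api": "apply_moves", "payload": {"series": [[[1,-15,15,0,0],[1,-25,25,0,0],[1,-30,30,0,0],[1,-30,30,0,0],[1,-30,30,0,0],[1,-30,30,0,0],[1,-24,23,0,0],[1,-15,15,0,0],[1,-5,5,0,0],[1,0,0,0,0]]]}}

```text
t: 5.35
tool_pos: [0.5405, -0.3683, 0.1484]
tool_rot: [0.841, 0.542, -0.0, -0.002]
contact_force: [0.3, -0.0, -1.0]
gripper_width: 0.0077
finger_force: 20.0
```

Request:
{"api": "apply_moves", "payload": {"series": [[[1,0,0,15,0],[1,0,0,25,0],[1,0,0,25,0],[1,0,0,20,0],[1,0,0,10,0],[1,0,0,5,0],[1,0,0,2,0],[1,0,0,1,0],[1,0,0,1,0],[1,0,0,0,0]]]}}

```text
t: 6.35
tool_pos: [0.5418, -0.3689, 0.0473]
tool_rot: [0.84, 0.542, 0.0, 0.001]
contact_force: [0.2, 0.1, -1.7]
gripper_width: 0.0077
finger_force: 20.0
```

Run:
```python
from h import *
s=ctrl.grab_frame("side");st=ctrl.state();print(st["tool_pos"],st["contact_force"],st["gripper_width"])
c=s["frame"][100:240,270:430];cv2.imwrite("pics/s2.png",np.clip(cv2.resize(c,None,fx=4,fy=4,interpolation=2)[:,:,::-1]*1.6,0,255).astype(np.uint8))
```

```text
[ 0.5417 -0.3688  0.0472] [-0.1982 -0.7138 -1.6537] 0.007835095453226314
```

View pics/s2.png

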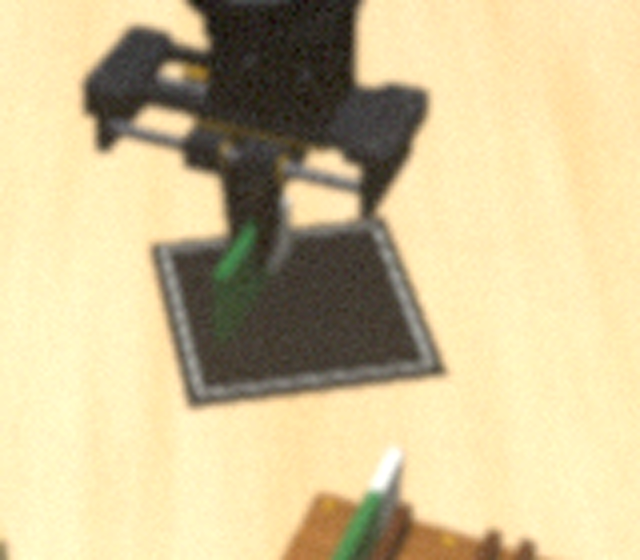

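The plate stands upright over the mat (clear end near (235,280)) and almost touches it. I'll lower it gently.

Request:
{"api": "apply_moves", "payload": {"series": [[[1,0,0,1,0],[1,0,0,0,0],[1,0,0,1,0],[1,0,0,0,0],[1,0,0,0,0],[1,0,0,0,0],[1,0,0,0,0],[1,0,0,0,0],[1,0,0,0,0],[1,0,0,0,0]]]}}

```text
t: 7.4
tool_pos: [0.5416, -0.3688, 0.0459]
tool_rot: [0.84, 0.542, 0.0, 0.0]
contact_force: [-2.6, 1.7, 4.9]
gripper_width: 0.0079
finger_force: 20.0
```

Request:
{"api": "apply_moves", "payload": {"series": [[[1,0,0,-1,0],[0.37,0,0,0,0],[0.37,0,0,0,0],[0.37,0,0,0,0],[0.37,0,0,-3,0],[0.37,0,0,-3,0],[0.37,0,-3,0,0],[0.37,0,-3,0,0],[0.37,0,-3,0,0],[0.37,0,-2,0,0]]]}}

```text
t: 8.4
tool_pos: [0.5309, -0.3637, 0.0513]
tool_rot: [0.84, 0.542, -0.0, -0.0]
contact_force: [1.2, -1.1, 0.4]
gripper_width: 0.0301
finger_force: 0.0
```

Request:
{"api": "apply_moves", "payload": {"series": [[[0.37,0,-2,0,0],[0.37,0,-2,0,0],[0.37,0,-2,0,0],[0.37,0,-2,0,0],[0.37,0,-2,0,0],[0.37,0,-2,0,0],[0.37,0,0,0,0],[0.37,0,0,0,0],[0.37,0,0,0,0],[0.37,0,0,0,0]]]}}

```text
t: 9.4
tool_pos: [0.5204, -0.359, 0.0515]
tool_rot: [0.84, 0.542, -0.0, -0.0]
contact_force: [-0.5, 0.5, -0.2]
gripper_width: 0.0295
finger_force: 0.3
```

Run:
```python
from h import *
s=ctrl.grab_frame("side");st=ctrl.state();print(st["tool_pos"],st["contact_force"],st["gripper_width"])
c=s["frame"][130:220,290:390];a=cv2.resize(c,None,fx=4,fy=4,interpolation=2)
w=ctrl.grab_frame("wrist")["frame"];b=cv2.resize(w[120:330,210:430],(400,360))
cv2.imwrite("pics/s3.png",np.clip(np.hstack([a,b])[:,:,::-1]*1.6,0,255).astype(np.uint8))
```

```text
[ 0.5204 -0.3591  0.0515] [-0.3749  0.6968  0.533 ] 0.029685166932466853
```

View pics/s3.png

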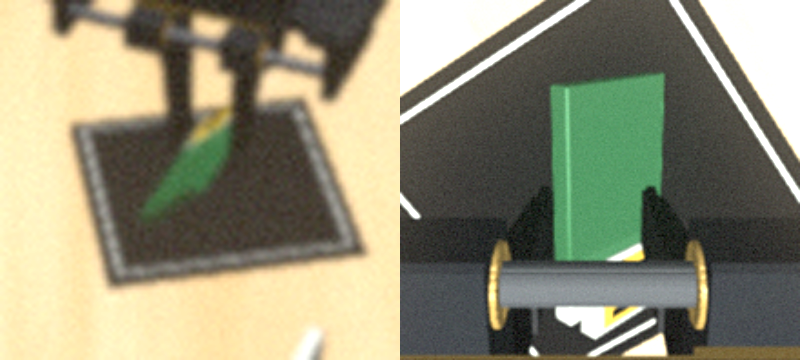

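The plate now leans on the finger nearer the robot with its yellow label face up, visible in the side crop at (210,125). I'll carry on lowering it.

Request:
{"api": "apply_moves", "payload": {"series": [[[0.37,0,-2,1,0],[0.37,0,-2,1,0],[0.37,0,-2,1,0],[0.37,0,-2,1,0],[0.37,0,-2,1,0],[0.37,0,-2,0,0],[0.37,0,-2,0,0],[0.37,0,-3,0,0],[0.37,0,-3,0,0],[0.37,0,-3,0,0]]]}}

```text
t: 10.5
tool_pos: [0.4992, -0.3495, 0.0465]
tool_rot: [0.84, 0.542, 0.0, 0.0]
contact_force: [0.7, -0.1, 0.1]
gripper_width: 0.0298
finger_force: 0.0
```

Request:
{"api": "apply_moves", "payload": {"series": [[[0.37,0,-3,0,0],[0.37,0,-3,0,0],[0.37,0,0,0,0],[-0.2,0,0,-25,0],[-0.6,0,0,-45,0],[-0.6,0,0,-45,0],[-0.6,0,15,-40,0],[-0.6,0,0,0,0],[-0.6,0,0,0,0],[-0.6,0,0,0,0]]]}}

```text
t: 11.5
tool_pos: [0.5068, -0.3526, 0.1996]
tool_rot: [0.84, 0.542, -0.0, -0.001]
contact_force: [0.2, 0.9, 0.1]
gripper_width: 0.0748
finger_force: 0.0
```

Run:
```python
from h import *
st=ctrl.state();print(st["t"],st["tool_pos"],st["contact_force"],st["gripper_width"])
t=ctrl.grab_frame("top");np.save("t4.npy",t,allow_pickle=True);a=cv2.resize(t["frame"][185:275,335:425],None,fx=4,fy=4,interpolation=2)
w=ctrl.grab_frame("wrist");np.save("w4.npy",w,allow_pickle=True);b=w["frame"][20:380,150:590]
cv2.imwrite("pics/s4.png",np.clip(np.hstack([a,b])[:,:,::-1]*1.5,0,255).astype(np.uint8))
```

```text
11.5 [ 0.5068 -0.3526  0.1996] [0.2346 0.8528 0.0793] 0.07479162202043366
```

View pics/s4.png

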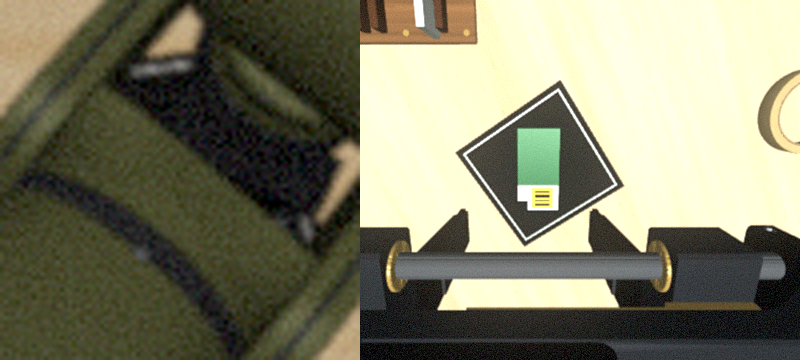

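The plate lies flat on the mat with its label up: green centre near (538,156), label at (543,198), and the notch at the lower-left corner. I'll measure it for the edge grasp.

Run:
```python
from h import *
w=np.load("w4.npy",allow_pickle=True).item();f=w["frame"];q=cv2.cvtColor(f,cv2.COLOR_RGB2HSV)
s=np.zeros(q.shape[:2],bool);s[90:270,230:440]=1
g=big(s&(q[...,0]>40)&(q[...,0]<90)&(q[...,1]>60));r=cv2.minAreaRect(g);B=np.array([onz(w,p,.011) for p in cv2.boxPoints(r)]);print(r);print(B)
c=B.mean(0);e=[B[1]-B[0],B[2]-B[1]];print(c,[np.linalg.norm(x) for x in e],[np.degrees(np.arctan2(x[1],x[0])) for x in e])
d=max(e,key=np.linalg.norm);d/=np.linalg.norm(d);d*=-np.sign(d[1])
P=c+d*.016 # green centre is x=-16
st=ctrl.state();Rm=R.from_quat(st["tool_rot"]).as_matrix();print("P",P,"shift",1000*Rm.T@(P-st["tool_pos"]),"d in tool",Rm.T@d)
m=big(s&(q[...,2]<75)); r=cv2.minAreaRect(m);print("mat",r,np.array([onz(w,p,.003)[:2] for p in cv2.boxPoints(r)]).mean(0))
```

```text
((328.0, 175.0), (44.0, 58.0), 0.0)
[[ 0.485  -0.3615  0.011 ]
 [ 0.514  -0.299   0.011 ]
 [ 0.56   -0.3198  0.011 ]
 [ 0.5334 -0.3833  0.011 ]]
[ 0.5231 -0.3409  0.011 ] [np.float64(0.06887339709784995), np.float64(0.050485143990436604)] [np.float64(65.0486187728178), np.float64(-24.30816172128007)]
P [ 0.5164 -0.3554  0.011 ] shift [  1.1258  10.9064 187.9231] d in tool [-0.9999 -0.0103 -0.001 ]
mat ((331.076904296875, 186.11537170410156), (121.75668334960938, 125.91693115234375), 56.30992889404297) [ 0.5192 -0.3592]
```

Request:
{"api": "apply_moves", "payload": {"series": [[[-0.6,1,11,15,0],[-0.6,0,0,35,0],[-0.6,0,0,40,0],[-0.6,0,0,35,0],[-0.6,0,0,25,0],[-0.6,0,0,15,0],[-0.6,0,0,7,0],[-0.6,0,0,3,0],[-0.6,0,0,0,0],[-0.6,0,0,0,0]]]}}

```text
t: 12.6
tool_pos: [0.519, -0.3576, 0.0281]
tool_rot: [0.84, 0.542, 0.0, 0.001]
contact_force: [-0.5, -0.5, 0.4]
gripper_width: 0.0761
finger_force: 0.0
```

Request:
{"api": "apply_moves", "payload": {"series": [[[-0.6,0,-3,2,0],[-0.6,0,0,2,0],[-0.6,0,0,0,0],[0.4,0,0,0,0],[0.4,0,0,0,0],[0.4,0,0,0,0],[0.4,0,0,0,0],[0.4,0,0,0,0],[0.4,0,0,0,0],[0.4,0,0,0,0]]], "force": 25}}

```text
t: 13.6
tool_pos: [0.5154, -0.3557, 0.0225]
tool_rot: [0.84, 0.542, 0.0, 0.0]
contact_force: [0.1, 0.3, 0.4]
gripper_width: 0.0496
finger_force: 25.0
```

Request:
{"api": "apply_moves", "payload": {"series": [[[0.4,0,0,-3,0],[0.4,0,0,-7,0],[0.4,0,0,-12,0],[0.4,0,0,-18,0],[0.4,0,0,-20,0],[0.4,5,1,-20,0],[0.4,9,1,-20,0],[0.4,9,1,-20,0],[0.4,6,1,-15,0],[0.4,3,0,-10,0]]]}}

```text
t: 14.6
tool_pos: [0.533, -0.3281, 0.1699]
tool_rot: [0.84, 0.542, 0.0, 0.001]
contact_force: [-0.2, -0.8, -0.6]
gripper_width: 0.0494
finger_force: 25.0
```

Request:
{"api": "apply_moves", "payload": {"series": [[[0.4,0,0,-5,0],[0.4,0,0,0,0],[0.4,0,0,0,0],[0.4,0,0,0,0],[0.4,0,0,0,0],[0.4,0,0,0,0],[0.4,0,0,0,0],[0.4,0,0,0,0],[0.4,0,0,0,0],[0.4,0,0,0,0]]]}}

```text
t: 15.6
tool_pos: [0.5322, -0.3281, 0.1725]
tool_rot: [0.84, 0.542, 0.0, 0.0]
contact_force: [0.3, 0.2, -0.6]
gripper_width: 0.0497
finger_force: 25.0
```

Run:
```python
from h import *
st=ctrl.state();print(st["t"],st["tool_pos"],st["contact_force"],st["gripper_width"],st["finger_force"])
t=ctrl.grab_frame("side");a=cv2.resize(t["frame"][60:210,270:430],(384,360),interpolation=2)
w=ctrl.grab_frame("wrist");b=cv2.resize(w["frame"][0:360,120:536],(416,360))
cv2.imwrite("pics/s5.png",np.clip(np.hstack([a,b])[:,:,::-1]*1.5,0,255).astype(np.uint8))
q=cv2.cvtColor(t["frame"],cv2.COLOR_RGB2HSV)
p=ctrl.state()["tool_pos"]+np.array([-.414,-.91,0])*.034-[0,0,.010];print("label",p,"proj side",proj(t,p),"wrist",proj(w,p))
```

```text
15.6 [ 0.5322 -0.3281  0.1725] [ 0.2753  0.182  -0.6474] 0.04968472107933933 24.999924302101135
label [ 0.5181 -0.3591  0.1625] proj side [343.9722 118.763 ] wrist [318.7541 302.1373]
```

View pics/s5.png

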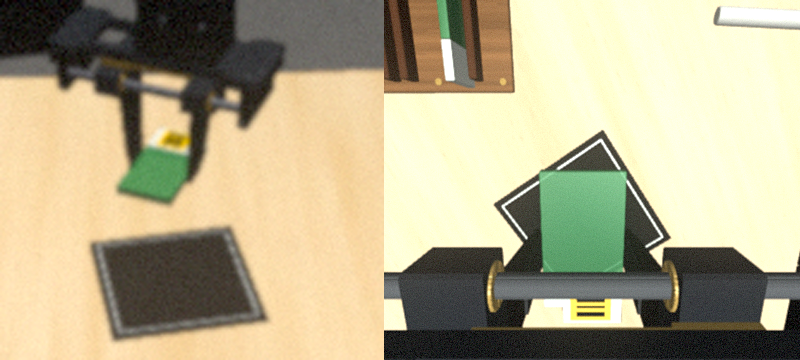

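The plate is held level with its label up at (175,140) in the side crop. The fingers are on the green glass only, and the frosted end is over the middle of the mat, about 16 cm up.

```bash
python3 -c "
from cell import ctrl
print(ctrl.close_job())"
```

```text
the job is handed in; nothing more can be done
None
```

The job is handed in with the notched plate held flat and label up, its frosted end about 16 cm above the mat's centre, and the fingers on clear glass only. I had to lay it on the mat and regrip it by its edges, because the tool could not tilt; nothing else was touched.

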